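# Slide the mounting plate out to its line and hold it for clamping

### The arm

A 7-joint arm with a two-finger parallel gripper is mounted at the origin on a cart in front of the work surface, level with it; the furniture and walls round the work are solid. World frame = base frame: x ahead of the robot, y to its left, z up, the work surface at z = 0. Lengths are in m, angles in rad, forces in N, time in s.
With the tool pointing down it reaches from about 0.425 to 0.875 m from the base axis. Payload 4.7 kg.
Tool frame: the origin (TCP) lies at the very end of the fingers, on their centre line; the grasp point (between the pads) lies 19 mm behind it; z points along the fingers, y is the line along which they close (so a half turn about z gives the same grasp; the last joint's range is limited). The gripper opens to 87 mm and grips with 3 to 60 N. Pads are 19 mm wide; open, the fingers measure 117 mm over their backs; the gripper's body (75 mm by 190 mm) begins 51 mm behind the grasp point.
Start: joints at [-1.13, 0.321, -0.07, 1.45, 0.023, 1.371, -0.057], TCP at [0.269, 0.592, 0.223] pointing down, gripper open.
Joint ranges: [-2.86, 2.86], [-0.3, 2.09], [-1.38, 1.24], [0.06, 2.45], [-1.56, 4.7], [0.09, 2.05], [-2.69, 2.69]. Speed limits (rad/s): [2.57, 2.57, 3.14, 3.14, 3.14, 3.14, 3.14].

### API

Orientations are given as a rotation vector (axis times angle).
In Python, from bench import get_state, get_image, get_calibration, close_job gives the robot as it stands.
- The arm moves only by the shell command python3 -m crank 'ROWS' [FORCE]. ROWS is JSON, a list of rows, each a list of 5 numbers: the opening, from 0 (shut) to 1 (fully open), then the shift along the world's x, y, z in units of 0.2 m (1.0 is 0.2 m), then the turn about the world's z in units of 2 pi rad (1.0 is 2 pi rad). A call has 1 to 5 rows; each row is the pose to reach, as a shift and turn from the pose commanded when the call began, turning the shorter way round; what a row does not reach only later rows make up. A row lasts 1/8 s, in which the tool goes at most 62.5 mm and 10.7 degrees, less where a joint would pass 70% of its speed; a pose out of reach is approached as far as the arm can. A call with a number of a shift or a turn outside -1 to 1 is refused whole. A call with a gripper value outside its range is refused whole. The fingers move at their own pace and stop on an object; FORCE is the grip in N (left out, the last holds). Time passes only in rows, so rows that repeat a pose let the fingers close. It gives the time, the measured TCP pose, the force, the opening and the grip force at its end, in the units of the state.
- get_state(): the state, without advancing time (a new reading comes with each control period).
- get_image(name): name is "scene" or "top" or "wrist"; returns the picture (400x640x3 uint8, red, green, blue); there is no depth.
- get_calibration(name): a dict with "fovy" (degrees; the focal length in pixels is half the picture's height over the tangent of half this angle, whatever the lens; pixels are square), "cx", "cy" (the principal point, pixels), "R" (3x3) and "t" (3): a world point X has camera coordinates R X + t. Camera axes: x right, y down, z forward; pixel columns grow to the right and rows downward; lengths in m; the calibration is good to about 2 mm. A picture is of the moment at which its call begins: read the wrist's pose just before it. get_calibration takes no time and is no camera call; for the wrist camera it gives the pose at the moment of the call.
- close_job(): hands the job in; it is judged then, once.
The state is a dict: "time": time; "joint_positions": joint angles; "qd": joint speeds; "joint_torque": joint torques, N m; "position": TCP position; "tool_rot": TCP orientation; "ft_force": force on the tool from outside, world axes, zero at the start; "torque": the same for the moment, N m; "grip_width": opening from 0.0 (shut) to 1.0 (fully open); "grip_force": force on a finger pad.
Only numpy, scipy, OpenCV 4.12 (cv2) and the standard library are available. Lean on these libraries where they do the work, as an engineer would, in place of code of your own. Each camera call takes 0.05 s, during which the arm holds its last target. There are 200 camera calls.

### The job

The drilled mounting plate lies askew on the raised work block: push it back squarely until you feel it bear firmly on the block's low fence, then slide it along the fence, without lifting it, out past the block's left end until its scribed line is level with that end and all four holes hang clear for bolting. Past its balance point the plate would tip off, so never let it tip: keep it flat on the block and against the fence, and finish while still holding it there, ready for a clamp. Leave the clamp, tape measure, bolt and flange lying around alone.

Things in the scene. Friction and masses are not known exactly. Their poses are not given: they have to be found in the camera images.
- work_block: raised work block fixed to the bench: wooden top board 150 (x) x 200 (y) x 18 mm on two timbers, top face 78 mm above the bench; two steel feet stand out 23 mm at the bottom of the robot's side. Origin: centre of its underside. x points to the fence (away from the robot), y along the block to its left end, over which the plate is slid, z up
- fence: low steel strip along the block's far edge, 14 mm wide, 200 mm long, standing 7 mm above the block's top (less than the plate's thickness, so a finger passes over it). Origin: centre of its underside; axes as the block. Plate, block and fence slide on one another with a friction of 0.28 to 0.42. The plate bears on its near face, 7 mm to -x of the origin
- block_end (a point): point on the block's top face (78 mm above the bench) where the fence's near face meets the block's left end; same axes as the block (x to the fence, y outward over the end, z up)
- plate: loose metal plate 55 wide (x) x 300 long (y) x 18 mm thick, 0.6 to 0.9 kg; four 14 mm through holes at y = -5, 40, 85, 130 mm. Origin: centre of its underside, its balance point; y points to the drilled end that goes out over the block's left end. It starts flat on the block, turned up to 0.15 rad, its middle 34 to 51 mm short of where it bears on the fence
- plate_line (a point): middle of the dark line scribed across the plate at y = -40 mm (110 mm of plain plate behind it, 190 mm beyond), half-way through the thickness; axes as the plate. Starts 70 to 110 mm inside the block's left end. Done: at x = -27.5, y = 0, z = 9 mm from block_end. The plate tips unless held once the line is within 40 mm of the end
- c_clamp: grey C-clamp lying flat to the right of the block, 154 x 100 x 23 mm; origin under its middle; leave alone
- tape_measure: yellow tape measure standing to the right of the block, 34 x 75 x 65 mm; origin under its middle; leave alone
- hex_bolt: steel bolt standing on its head to the right of the block, 28 x 24 x 70 mm; origin under its middle; leave alone
- flange: round steel flange lying to the left behind the block, 95 mm across, 32 mm high; origin under its middle; leave alone

How it is judged:
By the outcome, as a careful person would: the job done as asked, in the order asked, and still so for the second after the job is handed in, while the arm keeps its last pose, push and grip.
It also fails if it takes over 48 s, if anything falls off the work surface, if the arm or the gripper's body presses on something with over 40 N, if the wrist force passes 120 N, or if a joint passes its speed limit or range.

## Working session

There is one attempt and no reset: what is moved stays moved. The work goes in short steps, Python scripts to look and compute and a shell command to move; the robot and the scene stay as the last step left them, time stands still between calls to the robot, and variables do not carry over. Pictures are saved under pics/ and viewed, at most 10 in all, crops included, and the job is handed in when it is done.

```bash
mkdir -p pics; ls; python3 - <<'E'
from bench import *
import cv2
for n in("scene","top"):
    cv2.imwrite(f"pics/{n}0.png",get_image(n)[:,:,::-1])
    print(get_calibration(n))
s=get_state();print(s)
E
```

```text
pics
{'fovy': 43.38726994305712, 'cx': 320.3007642338293, 'cy': 211.25379821997026, 'R': array([[ 0.86369591, -0.50384481,  0.01302994],
       [-0.20079379, -0.36768493, -0.90801412],
       [ 0.46228912,  0.78163175, -0.41873688]]), 't': array([-0.48566229,  0.18308384,  1.15725135])}
{'fovy': 56.67398667214094, 'cx': 318.0124023769432, 'cy': 198.56344847016678, 'R': array([[ 0.02540046, -0.99928219,  0.0281057 ],
       [-0.98373837, -0.02998607, -0.17708659],
       [ 0.17780226, -0.02315057, -0.98379389]]), 't': array([-0.06732214,  0.5346944 ,  1.1224329 ])}
{'time': 0.1, 'joint_positions': array([-1.12990233,  0.32175538, -0.07009889,  1.4515537 ,  0.02261333,
        1.37076789, -0.05693146]), 'qd': array([ 8.57094038e-04, -2.06628051e-03,  6.41965344e-04, -2.61174399e-03,
        8.83101098e-04,  7.29787687e-05, -3.74742375e-04]), 'joint_torque': array([-4.11829069e-04, -4.92571056e+01, -4.05952670e-01, -3.13400781e+01,
       -6.40306086e-02,  3.95368994e-02,  6.81190750e-05]), 'position': array([0.2689096 , 0.59123375, 0.2215664 ]), 'tool_rot': array([-6.65255110e-01, -3.07008034e+00,  2.63398276e-03]), 'ft_force': array([-0.4572115 ,  0.39435847, -0.62822162]), 'torque': array([ 0.02040551, -0.01066683, -0.00192905]), 'grip_force': 0.0, 'grip_width': 1.0006058917545293}
```

View pics/scene0.png

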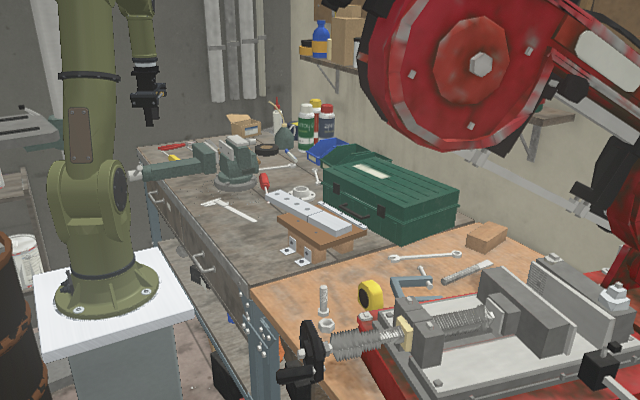

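View pics/top0.png

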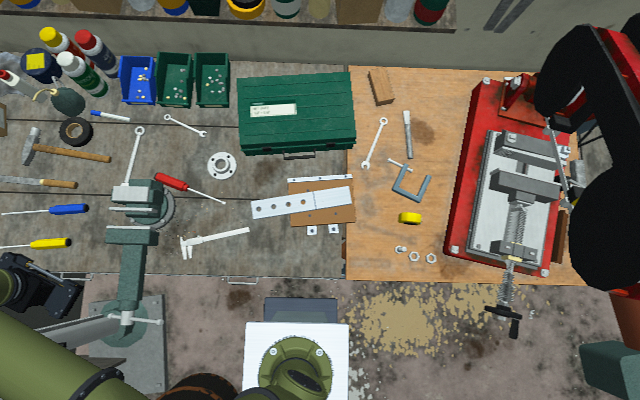

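```bash
python3 - <<'E'
import cv2
a=cv2.imread("pics/top0.png")[145:245,235:370]
cv2.imwrite("pics/c1.png",cv2.resize(a,None,fx=5.9,fy=5.9,interpolation=cv2.INTER_CUBIC))
E
```

```text
(no output)
```

View pics/c1.png

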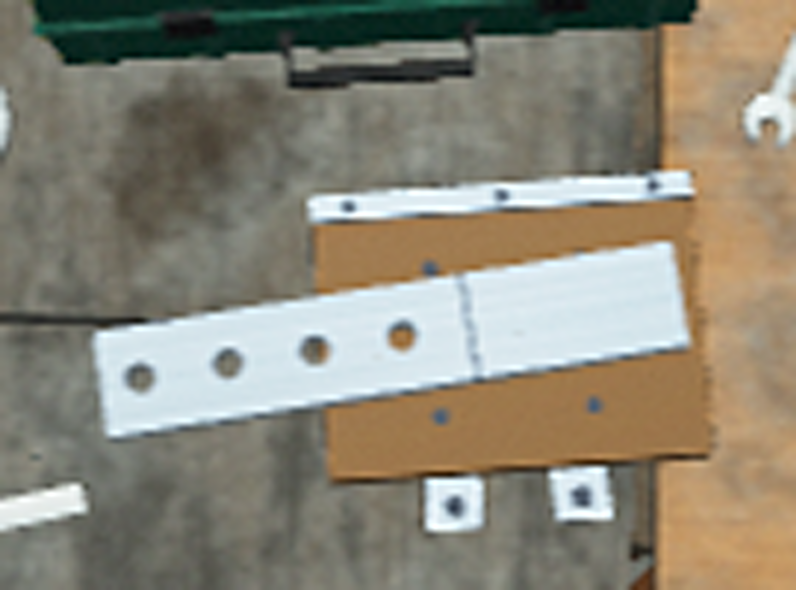

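```bash
cat > h.py <<'E'
import numpy as np
from bench import *
def ray(n,u,v,cal=None):
    c=cal or get_calibration(n);f=200/np.tan(np.radians(c["fovy"])/2)
    d=c["R"].T@np.array([(u-c["cx"])/f,(v-c["cy"])/f,1]);return -c["R"].T@c["t"],d
def onz(n,u,v,z,cal=None):
    o,d=ray(n,u,v,cal);return o+d*(z-o[2])/d[2]
def proj(n,X,cal=None):
    c=cal or get_calibration(n);f=200/np.tan(np.radians(c["fovy"])/2)
    p=c["R"]@np.array(X)+c["t"];return np.array([c["cx"]+f*p[0]/p[2],c["cy"]+f*p[1]/p[2]])
E
python3 - <<'E'
from h import *
import cv2
np.set_printoptions(precision=4,suppress=True)
C=lambda x,y,z:onz("top",x/5.9+235-.4,y/5.9+145-.4,z)
for k,p in dict(plTL=(95,333,.096),plTR=(672,241,.096),plBR=(690,347,.096),plBL=(108,437,.096),lineT=(460,275,.096),lineB=(477,380,.096),
 feNL=(312,220,.085),feNR=(692,197,.085),feFL=(307,197,.085),feFR=(690,172,.085),blNL=(330,480,.078),blNR=(710,457,.078),handL=(290,85,.06),handR=(472,72,.06)).items(): print(k,C(*p))
a=cv2.imread("pics/scene0.png")[130:270,250:470]
cv2.imwrite("pics/c2.png",cv2.resize(a,None,fx=3.6,fy=3.6,interpolation=cv2.INTER_CUBIC))
E
```

```text
plTL [0.5141 0.1511 0.096 ]
plTR [ 0.5713 -0.1433  0.096 ]
plBR [ 0.516  -0.1532  0.096 ]
plBL [0.461  0.1415 0.096 ]
lineT [ 0.55   -0.0341  0.096 ]
lineB [ 0.4956 -0.0443  0.096 ]
feNL [0.579  0.0437 0.085 ]
feNR [ 0.5977 -0.1548  0.085 ]
feFL [0.5913 0.0468 0.085 ]
feFR [ 0.6112 -0.1536  0.085 ]
blNL [0.4442 0.0295 0.078 ]
blNR [ 0.4617 -0.1662  0.078 ]
handL [0.6587 0.0601 0.06  ]
handR [ 0.6693 -0.0378  0.06  ]
```

View pics/c2.png

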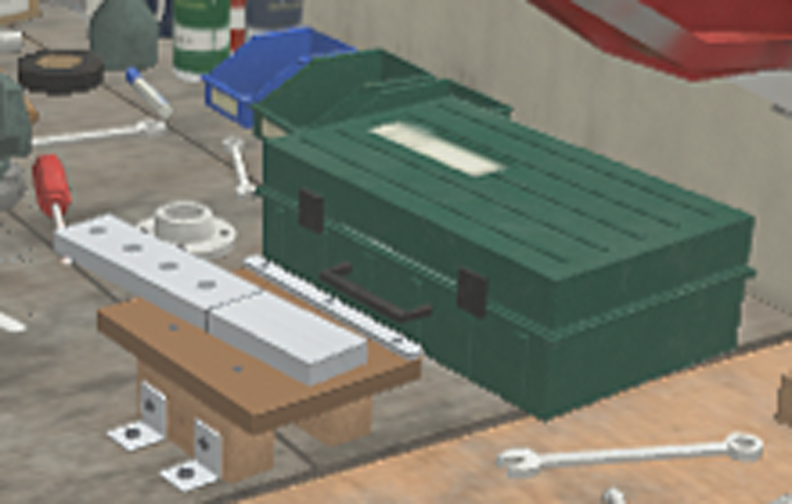

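```bash
python3 - <<'E'
from h import *
np.set_printoptions(precision=4,suppress=True)
S=lambda x,y,z:onz("scene",x/3.6+250-.4,y/3.6+130-.4,z)
def tri(s,t):
    a,d=ray("scene",*s);b,e=ray("top",*t)
    k=np.linalg.lstsq(np.c_[d,-e],b-a,rcond=None)[0];return a+d*k[0],b+e*k[1]
b=S(545,417,0);print("base right",b)
for z in(.1,.12,.14,.16,.18):print(z,proj("scene",[b[0],b[1],z])-[249.6,129.6],(np.array([557,280])/3.6))
print(tri((557/3.6+249.6,280/3.6+129.6),(353.5,141.5)))  # lid corner guess
print("handle R",tri((430/3.6+249.6,312/3.6+129.6),(472/5.9+234.6,72/5.9+144.6)))
for z in(.1,.12,.14,.16,.18):print(z,proj("top",[b[0],b[1],z]))
E
```

```text
base right [ 0.728  -0.1536  0.    ]
0.1 [154.4176  82.6324] [154.7222  77.7778]
0.12 [155.0464  75.7401] [154.7222  77.7778]
0.14 [155.6831  68.76  ] [154.7222  77.7778]
0.16 [156.328   61.6905] [154.7222  77.7778]
0.18 [156.9813  54.5297] [154.7222  77.7778]
(array([ 0.719 , -0.1634,  0.12  ]), array([ 0.7058, -0.1553,  0.1144]))
handle R (array([ 0.6922, -0.0487,  0.0527]), array([ 0.6732, -0.0379,  0.0469]))
0.1 [352.4635 136.2088]
0.12 [353.2428 133.9753]
0.14 [354.0495 131.663 ]
0.16 [354.8851 129.268 ]
0.18 [355.7512 126.7855]
```

```bash
for i in 1; do python3 -m crank '[[1,0.1,-0.25,0.2,-0.01],[1,0.2,-0.5,0.2,-0.02],[1,0.3,-0.8,0.2,-0.038],[1,0.33,-0.87,0.2,-0.038],[1,0.33,-0.87,0.2,-0.038]]'; done
python3 -m crank '[[1,0.1,-0.25,0,-0.01],[1,0.2,-0.5,0,-0.02],[1,0.3,-0.8,0,-0.038],[1,0.33,-0.87,0,-0.038],[1,0.33,-0.87,0,-0.038]]'
python3 -m crank '[[1,0.1,-0.25,0,-0.01],[1,0.2,-0.5,0,-0.02],[1,0.3,-0.8,0,-0.038],[1,0.33,-0.87,0,-0.038],[1,0.33,-0.87,0,-0.038]]'
python3 -m crank '[[1,0.1,-0.25,0,-0.01],[1,0.2,-0.5,0,-0.02],[1,0.3,-0.8,0,-0.038],[1,0.33,-0.87,0,-0.038],[1,0.33,-0.87,0,-0.038]]'
python3 - <<'E'
from h import *
import cv2
c=get_calibration("wrist");s=get_state();print(s,c)
cv2.imwrite("pics/w1.png",get_image("wrist")[:,:,::-1])
E
```

```text
time: 0.72
position: [0.3356, 0.4171, 0.2627]
tool_rot: [-1.029, -2.968, -0.001]
ft_force: [-0.3, -0.2, -0.6]
grip_width: 0.998
grip_force: 0.0
time: 1.35
position: [0.401, 0.2449, 0.2626]
tool_rot: [-1.371, -2.826, -0.001]
ft_force: [-0.7, 0.6, 1.1]
grip_width: 1.001
grip_force: 0.0
time: 1.98
position: [0.4673, 0.0716, 0.2624]
tool_rot: [-1.696, -2.644, -0.0]
ft_force: [-0.9, 1.7, -1.2]
grip_width: 1.001
grip_force: 0.0
time: 2.6
position: [0.5339, -0.1019, 0.262]
tool_rot: [-1.998, -2.423, 0.001]
ft_force: [0.4, 0.6, -0.2]
grip_width: 1.0
grip_force: 0.0
{'time': 2.6, 'joint_positions': array([-0.4413097 ,  0.07590767,  0.6186483 ,  1.67693728, -0.04468141,
        1.40391032,  0.37521252]), 'qd': array([-0.02074717, -0.02183481, -0.0341907 ,  0.01918902, -0.00385632,
        0.00736005, -0.01203443]), 'joint_torque': array([  1.44181252, -29.17747378,   2.8307835 , -31.76833749,
         0.16570465,  -0.0364183 ,   0.12691468]), 'position': array([ 0.53386986, -0.10191603,  0.26200645]), 'tool_rot': array([-1.99800738e+00, -2.42323320e+00,  6.56481710e-04]), 'ft_force': array([ 0.42858392,  0.62966202, -0.17455121]), 'torque': array([-0.04335834, -0.00286896,  0.01533752]), 'grip_force': 0.0, 'grip_width': 1.0003359217422148} {'fovy': 65.28244430031383, 'cx': 316.30084759498277, 'cy': 199.5001258905354, 'R': array([[ 9.81757574e-01,  1.90136065e-01, -5.84535151e-04],
       [ 1.82772958e-01, -9.42882337e-01,  2.78508427e-01],
       [ 5.24033486e-02, -2.73534595e-01, -9.60433608e-01]]), 't': array([-0.50405281, -0.23818817,  0.3734467 ])}
```

View pics/w1.png

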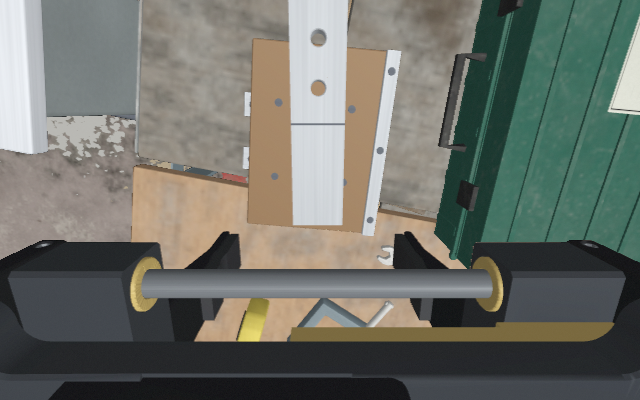

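```bash
python3 - <<'E'
from h import *
np.set_printoptions(precision=4,suppress=True)
for k,p in dict(lineL=(291,124,.096),lineR=(345,124,.096),eL=(293,225,.096),eR=(343,225,.096),feNL=(387.5,50,.085),feNR=(362.5,234,.085),feFL=(400.5,51,.085),feFR=(374,236,.085),blNL=(253,39,.078),blNR=(247.5,223,.078)).items(): print(k,onz("wrist",*p))
E
```

```text
lineL [ 0.4956 -0.0449  0.096 ]
lineR [ 0.5499 -0.0343  0.096 ]
eL [ 0.5166 -0.1532  0.096 ]
eR [ 0.5717 -0.1425  0.096 ]
feNL [0.5769 0.0435 0.085 ]
feNR [ 0.5982 -0.153   0.085 ]
feFL [0.5899 0.0451 0.085 ]
feFR [ 0.6121 -0.1528  0.085 ]
blNL [0.4427 0.0287 0.078 ]
blNR [ 0.4633 -0.1681  0.078 ]
```

```bash
python3 -m crank '[[1,0.006,-0.008,-0.2,0],[1,0.006,-0.008,-0.45,0],[1,0.006,-0.008,-0.65,0],[1,0.006,-0.008,-0.75,0],[1,0.006,-0.008,-0.8,0]]'
python3 -m crank '[[1,0,0,-0.03,0],[1,0,0,-0.06,0],[1,0,0,-0.06,0]]'
```

```text
time: 3.28
position: [0.5338, -0.1022, 0.1012]
tool_rot: [-1.994, -2.424, 0.0]
ft_force: [0.9, 0.8, 0.3]
grip_width: 1.004
grip_force: 0.0
time: 3.65
position: [0.5344, -0.1057, 0.0907]
tool_rot: [2.002, 2.421, 0.001]
ft_force: [-0.3, 0.7, -0.5]
grip_width: 1.001
grip_force: 0.0
```

```bash
python3 -m crank '[[1,0,0,-0.012,0],[0.7,0,0,-0.012,0],[0.5,0,0,-0.012,0],[0.5,0,0,-0.012,0],[0.5,0,0,-0.012,0]]' 25
python3 -m crank '[[0.5,0,0,0,0],[0.5,0,0,0,0],[0.5,0,0,0,0]]'
```

```text
time: 4.28
position: [0.5345, -0.1059, 0.0883]
tool_rot: [2.002, 2.421, 0.0]
ft_force: [1.4, -0.1, -0.6]
grip_width: 0.628
grip_force: 2.5
time: 4.65
position: [0.5345, -0.1059, 0.0883]
tool_rot: [2.002, 2.421, 0.001]
ft_force: [1.2, -0.6, 0.3]
grip_width: 0.621
grip_force: 25.0
```

```bash
python3 -m crank '[[0.5,0.02,0.002,0,-0.003],[0.5,0.05,0.005,0,-0.007],[0.5,0.08,0.008,0,-0.011],[0.5,0.11,0.011,0,-0.0146],[0.5,0.12,0.012,0,-0.0146]]'
python3 -m crank '[[0.5,0,0,0,0],[0.5,0,0,0,0]]'
python3 - <<'E'
from h import *
import cv2
np.set_printoptions(precision=4,suppress=True)
s=get_state();print(s["position"],s["tool_rot"],s["ft_force"],s["torque"],get_calibration("wrist"))
cv2.imwrite("pics/w2.png",get_image("wrist")[:,:,::-1])
E
```

```text
time: 5.28
position: [0.5585, -0.1035, 0.0883]
tool_rot: [-2.111, -2.326, 0.001]
ft_force: [-5.5, 0.1, 6.4]
grip_width: 0.627
grip_force: 25.0
time: 5.52
position: [0.5586, -0.1035, 0.0883]
tool_rot: [2.111, 2.326, 0.0]
ft_force: [-3.3, -0.3, 3.6]
grip_width: 0.626
grip_force: 25.0
[ 0.5586 -0.1035  0.0883] [2.1105 2.3264 0.0004] [-3.3004 -0.3318  3.6471] [-0.123   0.5564  0.195 ] {'fovy': 65.28244430031383, 'cx': 316.30084759498277, 'cy': 199.5001258905354, 'R': array([[ 0.9953,  0.0966,  0.0008],
       [ 0.0926, -0.9558,  0.2791],
       [ 0.0278, -0.2777, -0.9603]]), 't': array([-0.5455, -0.1469,  0.2182])}
```

View pics/w2.png

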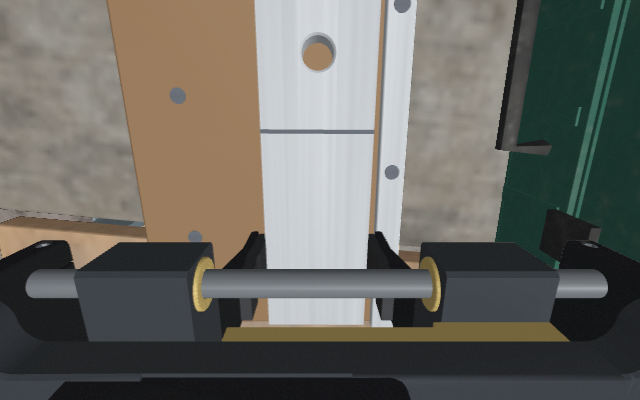

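```bash
python3 - <<'E'
from h import *
np.set_printoptions(precision=4,suppress=True)
import cv2
im=cv2.imread("pics/w2.png").astype(int)
for v in(10,60,110,160,205,225): print(v,[tuple(im[v,u]) for u in range(368,396,2)])
P={}
for k,a,b,z in(("fenceFar",(417,0),(400.5,245),.085),("plL",(253.5,0),(265.5,230),.096),("plR",(381,0),(370.5,230),.096)):
    A=onz("wrist",*a,z);B=onz("wrist",*b,z);d=A-B;print(k,A,B,np.arctan2(-d[0],d[1]))
E
```

```text
10 [(np.int64(207), np.int64(203), np.int64(198)), (np.int64(207), np.int64(203), np.int64(199)), (np.int64(209), np.int64(204), np.int64(200)), (np.int64(210), np.int64(205), np.int64(202)), (np.int64(209), np.int64(206), np.int64(201)), (np.int64(207), np.int64(204), np.int64(199)), (np.int64(174), np.int64(178), np.int64(183)), (np.int64(102), np.int64(132), np.int64(160)), (np.int64(106), np.int64(123), np.int64(141)), (np.int64(116), np.int64(114), np.int64(111)), (np.int64(195), np.int64(191), np.int64(187)), (np.int64(220), np.int64(216), np.int64(212)), (np.int64(219), np.int64(216), np.int64(212)), (np.int64(220), np.int64(216), np.int64(211))]
60 [(np.int64(209), np.int64(205), np.int64(201)), (np.int64(209), np.int64(205), np.int64(201)), (np.int64(210), np.int64(207), np.int64(202)), (np.int64(209), np.int64(205), np.int64(200)), (np.int64(206), np.int64(202), np.int64(198)), (np.int64(100), np.int64(130), np.int64(160)), (np.int64(100), np.int64(129), np.int64(160)), (np.int64(110), np.int64(114), np.int64(118)), (np.int64(132), np.int64(129), np.int64(125)), (np.int64(2
[... 2392 characters left out ...]
117)), (np.int64(151), np.int64(148), np.int64(144)), (np.int64(218), np.int64(214), np.int64(209)), (np.int64(214), np.int64(209), np.int64(205)), (np.int64(211), np.int64(207), np.int64(202)), (np.int64(209), np.int64(205), np.int64(200)), (np.int64(208), np.int64(204), np.int64(199)), (np.int64(210), np.int64(206), np.int64(201)), (np.int64(210), np.int64(207), np.int64(202)), (np.int64(209), np.int64(206), np.int64(201)), (np.int64(211), np.int64(207), np.int64(203))]
fenceFar [0.5927 0.026  0.085 ] [ 0.6064 -0.0976  0.085 ] 0.11013829839884798
plL [0.519  0.0156 0.096 ] [ 0.5297 -0.0913  0.096 ] 0.10008487327119091
plR [0.5743 0.021  0.096 ] [ 0.5853 -0.0859  0.096 ] 0.10266136798144024
```

```bash
python3 - <<'E'
from h import *
for k,a,b,z in(("feN",(387.6,10),(375.9,225),.085),("plR",(380.3,10),(368.8,225),.096)):
    A=onz("wrist",*a,z);B=onz("wrist",*b,z);d=A-B;print(k,A,B,np.arctan2(-d[0],d[1]))
E
```

```text
feN [0.57968401 0.02061419 0.085     ] [ 0.59035722 -0.08677267  0.085     ] 0.09906495670119306
plR [0.57455352 0.0171431  0.096     ] [ 0.58396995 -0.0831764   0.096     ] 0.09359019359281
```

```bash
python3 -m crank '[[0.5,0.008,0.001,0,0],[0.5,0.015,0.002,0,0],[0.5,0.02,0.002,0,0],[0.5,0.025,0.002,0,0],[0.5,0.025,0.002,0,0]]'
python3 -m crank '[[0.5,0.005,0.0,0,0],[0.5,0.005,0,0,0]]';python3 -m crank '[[0.5,0.005,0.001,0,0],[0.5,0.005,0.001,0,0]]'
```

```text
time: 6.2
position: [0.5629, -0.1033, 0.0883]
tool_rot: [-2.111, -2.326, 0.001]
ft_force: [-5.2, -0.4, 5.2]
grip_width: 0.626
grip_force: 25.0
time: 6.45
position: [0.5637, -0.1032, 0.0883]
tool_rot: [-2.11, -2.326, 0.001]
ft_force: [-5.2, -0.2, 6.2]
grip_width: 0.631
grip_force: 25.0
time: 6.7
position: [0.564, -0.1033, 0.0882]
tool_rot: [-2.109, -2.326, 0.003]
ft_force: [-7.4, -0.6, 8.5]
grip_width: 0.628
grip_force: 25.0
```

```bash
for i in 1; do python3 -m crank '[[0.5,0.005,0.001,0,0],[0.5,0.005,0.001,0,0]]'; python3 -m crank '[[0.5,0.005,0,0,0],[0.5,0.005,0,0,0]]';python3 -m crank '[[0.5,0.005,0.001,0,0],[0.5,0.005,0.001,0,0]]'; done
```

```text
time: 6.95
position: [0.5646, -0.1034, 0.0882]
tool_rot: [-2.109, -2.326, 0.004]
ft_force: [-8.3, -0.5, 8.0]
grip_width: 0.628
grip_force: 25.0
time: 7.2
position: [0.5649, -0.1036, 0.0882]
tool_rot: [-2.109, -2.324, 0.005]
ft_force: [-9.2, 0.2, 9.6]
grip_width: 0.63
grip_force: 25.1
time: 7.45
position: [0.5649, -0.1036, 0.0881]
tool_rot: [-2.109, -2.322, 0.007]
ft_force: [-12.6, -1.6, 12.5]
grip_width: 0.63
grip_force: 25.1
```

```bash
python3 -m crank '[[0.5,0.006,0.001,0,0],[0.5,0.01,0.001,0,0],[0.5,0.01,0.001,0,0]]'; python3 - <<'E'
from h import *
import cv2
np.set_printoptions(precision=4,suppress=True)
s=get_state();print(s["position"],s["tool_rot"],s["ft_force"],s["torque"])
a=get_image("wrist")[:,:,::-1]
cv2.imwrite("pics/w3.png",cv2.resize(a[0:260,230:430],None,fx=2.3,fy=2.3,interpolation=cv2.INTER_CUBIC));cv2.imwrite("pics/w3full.png",a)
E
```

```text
time: 7.82
position: [0.5649, -0.1037, 0.0879]
tool_rot: [-2.107, -2.319, 0.011]
ft_force: [-16.5, -0.6, 15.0]
grip_width: 0.632
grip_force: 25.1
[ 0.5649 -0.1037  0.0879] [-2.1071 -2.3185  0.0112] [-16.4932  -0.5713  15.0012] [-0.2762  3.702   0.2289]
```

View pics/w3.png

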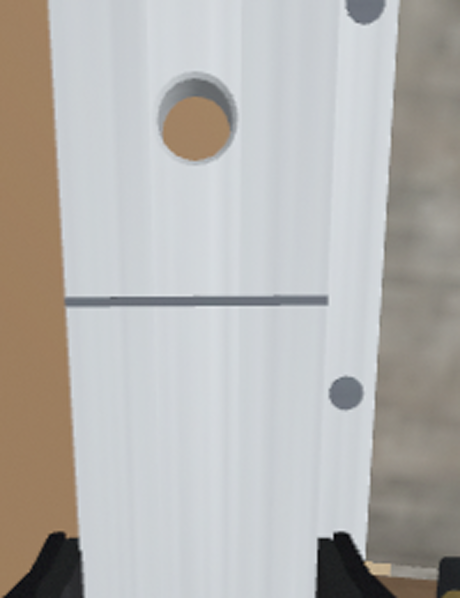

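```bash
python3 -m crank '[[0.5,0,0,0,0],[0.5,0,0,0,0],[0.5,-0.003,0.03,0,0],[0.5,-0.006,0.06,0,0],[0.5,-0.009,0.09,0,0]]' 50
python3 -m crank '[[0.5,-0.003,0.03,0,0],[0.5,-0.006,0.06,0,0],[0.5,-0.009,0.09,0,0],[0.5,-0.012,0.12,0,0]]'; python3 - <<'E'
from h import *
import cv2
np.set_printoptions(precision=4,suppress=True)
s=get_state();print(s["position"],s["tool_rot"],s["ft_force"],s["torque"])
a=get_image("wrist")[:,:,::-1]
cv2.imwrite("pics/w4.png",cv2.resize(a[0:260,90:430],None,fx=2.3,fy=2.3,interpolation=cv2.INTER_CUBIC))
for u,v in((258.3,130.9),(372.2,130.4)):print(onz("wrist",u,v,.096))
E
```

```text
time: 8.5
position: [0.5639, -0.0926, 0.088]
tool_rot: [-2.116, -2.322, 0.019]
ft_force: [-12.5, -13.0, 10.9]
grip_width: 0.627
grip_force: 50.1
time: 9.0
position: [0.5614, -0.069, 0.0879]
tool_rot: [-2.116, -2.322, 0.02]
ft_force: [-12.6, -14.2, 11.3]
grip_width: 0.623
grip_force: 50.1
[ 0.5614 -0.069   0.0879] [-2.1161 -2.3217  0.0204] [-12.5692 -14.1873  11.2843] [-3.2151  3.2304  0.5174]
[ 0.5266 -0.0042  0.096 ]
[0.5814 0.0011 0.096 ]
```

View pics/w4.png

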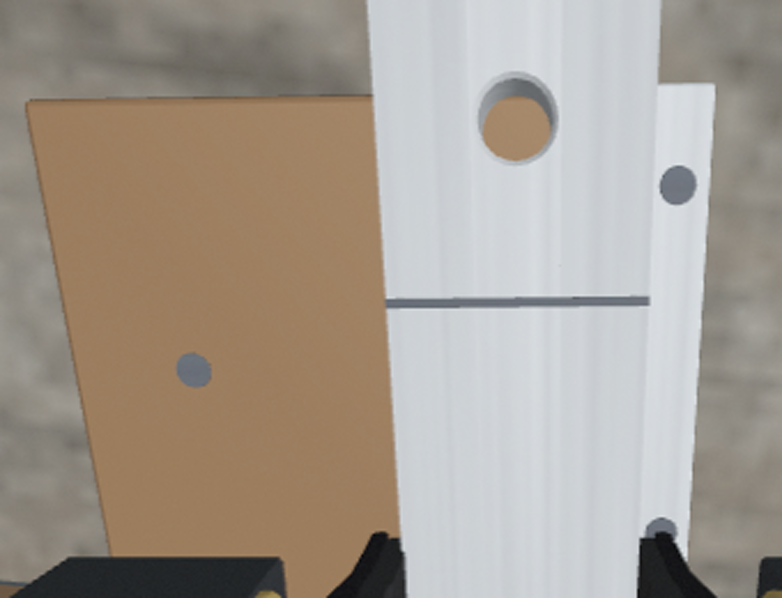

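```bash
cat >> h.py <<'E'
def F(u,v,z):
    X=onz("wrist",u,v,z);t=.10;return np.array([X[0]*np.cos(t)+X[1]*np.sin(t),-X[0]*np.sin(t)+X[1]*np.cos(t)])*1000
E
python3 - <<'E'
from h import *
np.set_printoptions(precision=1,suppress=True)
G=lambda x,y,z:F(x/2.3+90-.3,y/2.3-.3,z)
for k,p in dict(blL=(28,102,.078),blR=(372,97,.078),feL=(658,86,.085),feR=(714,85,.085),linL=(386,303,.096),linR=(649,300.5,.096)).items():print(k,G(*p))
E
```

```text
blL [443.8 -14.8]
blR [519.3 -14.5]
feL [580.2 -14.2]
feR [591.8 -14.1]
linL [523.2 -57. ]
linR [578.4 -56.9]
```

```bash
python3 -m crank '[[0.5,-0.001,0.03,0,0],[0.5,-0.003,0.06,0,0],[0.5,-0.006,0.09,0,0]]'
python3 -m crank '[[0.5,-0.002,0.03,0,0],[0.5,-0.005,0.06,0,0],[0.5,-0.008,0.09,0,0],[0.5,-0.008,0.09,0,0]]'; python3 - <<'E'
from h import *
import cv2
np.set_printoptions(precision=4,suppress=True)
s=get_state();print(s["position"],s["tool_rot"],s["ft_force"],s["torque"])
a=get_image("wrist")[:,:,::-1]
cv2.imwrite("pics/w5.png",cv2.resize(a[0:260,90:430],None,fx=2.3,fy=2.3,interpolation=cv2.INTER_CUBIC))
E
```

```text
time: 9.43
position: [0.5597, -0.052, 0.0879]
tool_rot: [-2.117, -2.321, 0.023]
ft_force: [-14.1, -15.6, 13.1]
grip_width: 0.621
grip_force: 50.1
time: 9.93
position: [0.5577, -0.0335, 0.0879]
tool_rot: [-2.115, -2.32, 0.023]
ft_force: [-17.1, -14.9, 15.7]
grip_width: 0.621
grip_force: 50.1
[ 0.5577 -0.0335  0.0879] [-2.1151 -2.3205  0.0234] [-17.117  -14.9271  15.7175] [-3.4458  3.707   0.4868]
```

View pics/w5.png

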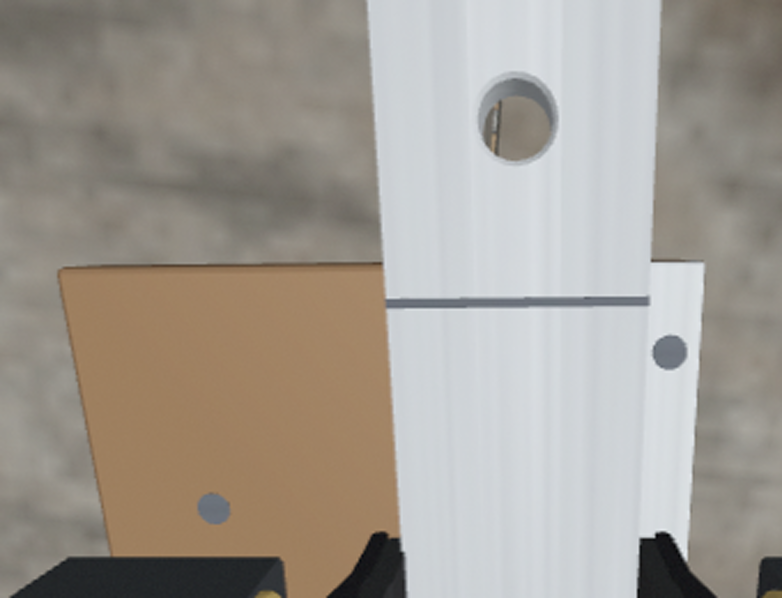

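```bash
python3 - <<'E'
from h import *
np.set_printoptions(precision=1,suppress=True)
G=lambda x,y,z:F(x/2.3+90-.3,y/2.3-.3,z)
for k,p in dict(blL=(61,270,.078),blR=(383,265,.078),feL=(652,262,.085),feR=(704,262,.085),linL=(386,303,.096),linR=(649,300.5,.096)).items():print(k,G(*p))
E
```

```text
blL [444.1 -15.7]
blR [519.5 -15.1]
feL [580.5 -14.8]
feR [592.  -14.9]
linL [523.2 -22.4]
linR [578.4 -22.3]
```

```bash
python3 -m crank '[[0.5,-0.001,0.015,0,0],[0.5,-0.002,0.028,0,0],[0.5,-0.003,0.036,0,0],[0.5,-0.003,0.036,0,0]]'; python3 - <<'E'
from h import *
import cv2
np.set_printoptions(precision=4,suppress=True)
s=get_state();print(s["position"],s["tool_rot"],s["ft_force"],s["torque"])
a=get_image("wrist")[:,:,::-1]
cv2.imwrite("pics/w6.png",cv2.resize(a[0:260,90:430],None,fx=2.3,fy=2.3,interpolation=cv2.INTER_CUBIC))
E
```

```text
time: 10.48
position: [0.5571, -0.0274, 0.0879]
tool_rot: [-2.116, -2.32, 0.025]
ft_force: [-18.0, -16.5, 15.9]
grip_width: 0.626
grip_force: 50.1
[ 0.5571 -0.0274  0.0879] [-2.1163 -2.3202  0.0248] [-18.0452 -16.5152  15.9213] [-3.8077  3.7175  0.5036]
```

View pics/w6.png

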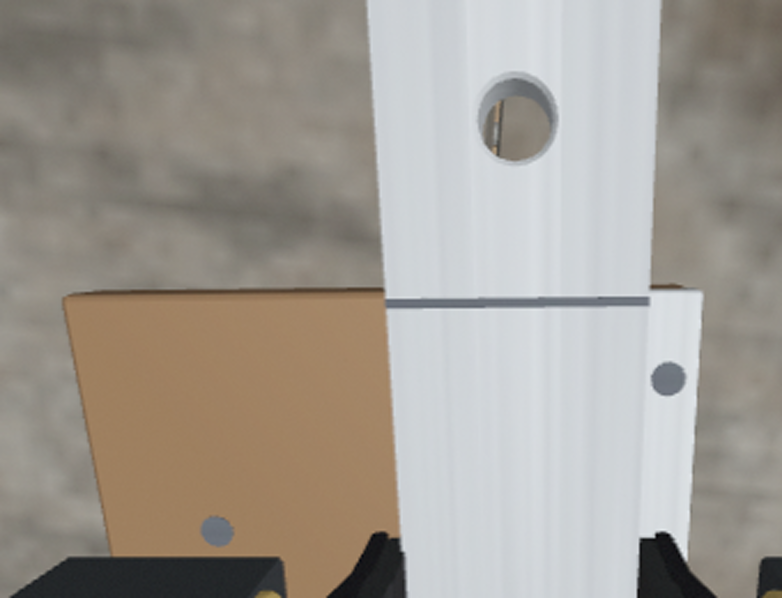

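```bash
python3 - <<'E'
from h import *
np.set_printoptions(precision=1,suppress=True)
G=lambda x,y,z:F(x/2.3+90-.3,y/2.3-.3,z)
for k,p in dict(blL=(66,298,.078),blR=(383,291.5,.078),feL=(652,290,.085),feR=(702,291,.085),linL=(386,303,.096),linR=(649,300.5,.096)).items():print(k,G(*p))
E
```

```text
blL [444.1 -15.9]
blR [519.1 -15. ]
feL [580.8 -14.7]
feR [591.9 -15. ]
linL [523.2 -16.2]
linR [578.4 -16.1]
```

```bash
python3 -m crank '[[0.5,0,0.004,0,0],[0.5,0,0.007,0,0],[0.5,0,0.007,0,0],[0.5,0,0.007,0,0],[0.5,0,0.007,0,0]]'; python3 - <<'E'
from h import *
np.set_printoptions(precision=1,suppress=True)
G=lambda x,y,z:F(x/2.3+90-.3,y/2.3-.3,z)
print(G(386,303,.096),G(649,300.5,.096))
E
```

```text
time: 11.15
position: [0.557, -0.0265, 0.0879]
tool_rot: [-2.117, -2.32, 0.026]
ft_force: [-16.6, -16.1, 15.9]
grip_width: 0.625
grip_force: 50.2
[523.3 -15.3] [578.4 -15.2]
```

```bash
python3 -m crank '[[0.5,0,0,0,0],[0.5,0,0,0,0],[0.5,0,0,0,0],[0.5,0,0,0,0]]'; python3 -c "
from bench import close_job
print(close_job())"
```

```text
time: 11.65
position: [0.557, -0.0264, 0.0879]
tool_rot: [-2.117, -2.32, 0.026]
ft_force: [-18.5, -18.1, 16.1]
grip_width: 0.62
grip_force: 50.2
the job is handed in; nothing more can be done
None
```

The plate was pushed square against the fence and slid along it until its scribed line was level with the block's left end, within about 0.5 mm as measured. The job was handed in at 11.65 s with the gripper still holding the plate at 50 N and pressing it on the fence with about 18 N; the hand-in returned no verdict.

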